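# Clear the solder-wire station and zero its length counter

## Robot

A 6-joint arm with a two-finger parallel gripper is mounted at the origin on the work surface. World frame = base frame: x ahead of the robot, y to its left, z up, the work surface at z = 0. Lengths are in m, angles in rad, forces in N, time in s.
With the tool pointing down it reaches from about 0.375 to 0.975 m from the base axis. Payload 3.8 kg.
Tool frame: the origin (TCP) lies at the very end of the fingers, on their centre line; the grasp point (between the pads) lies 19 mm behind it; z points along the fingers, y is the direction in which the jaws open and shut (so a half turn about z gives the same grasp; the last joint's range is limited). The gripper opens to 85 mm and grips with 20 to 120 N. Pads are 22 mm wide; open, the fingers measure 114 mm over their backs; the gripper's body (76 mm by 85 mm) begins 54 mm behind the grasp point. The pads swing forward as they close: fully open they stand 13 mm farther back than shut.
Start: joints at [1.112, 0.264, 1.604, -0, 1.274, -0.037], TCP at [0.276, 0.616, 0.231] pointing down, gripper open.
Joint ranges: [-2.63, 2.63], [-0.94, 2.18], [0.31, 2.57], [-1.31, 4.45], [0, 2.66], [-2.55, 2.55]. Speed limits (rad/s): [2.57, 2.57, 3.14, 3.14, 3.14, 3.14].

## Interface

Orientations are given as a rotation vector (axis times angle).
In Python, from workcell import read_state, read_camera, camera_info, finish_job gives the robot as it stands. The module is installed in compiled form; this text tells all that it offers.
- The arm moves only by the tool play_rows, never from a script. Its argument "motion" is a list of rows, each a list of 5 numbers: the shift along the tool's x, y, z in units of 1000 mm (1.0 is 1000 mm), then the turn about the tool's z in units of 2 pi rad (1.0 is 2 pi rad), then the finger opening in mm, from 0 to 85.4. A call has 1 to 5 rows; each row shifts and turns the commanded pose from where the row before left it, along the tool's axes as they then stand; what a row does not reach is not made up. A row lasts 1/8 s, in which the tool goes at most 62.5 mm and 10.7 degrees, less where a joint would pass 70% of its speed; a pose out of reach is approached as far as the arm can. A call with a number of a shift or a turn outside -1 to 1 is refused whole. A call with a gripper value outside its range is refused whole. The fingers move at their own pace and stop on an object; "squeeze" is the grip in N (left out, the last holds). Time passes only in rows, so rows that do not move let the fingers close. It gives the time, the measured TCP pose, the force and the opening at its end, in the units of the state.
- read_state(): the state, without advancing time (a new reading comes with each control period).
- read_camera(name): name is "side" or "top" or "wrist"; returns the picture (420x560x3 uint8, red, green, blue); there is no depth.
- camera_info(name): a dict with "intrinsics" (3x3 intrinsics, pixels), "pose" (4x4, takes a point from camera to world coordinates). Camera axes: x right, y down, z forward; pixel columns grow to the right and rows downward; lengths in m; the calibration is good to about 2 mm. A picture is of the moment at which its call begins: read the wrist's pose just before it. camera_info takes no time and is no camera call; for the wrist camera it gives the pose at the moment of the call.
- finish_job(): hands the job in, once; it reports no verdict.
The state is a dict: "time": time; "q": joint angles; "joint_vel": joint speeds; "joint_torque": joint torques, N m; "tool_pos": TCP position; "tcp_rot": TCP orientation; "wrist_force": force on the tool from outside, world axes, zero at the start; "torque": the same for the moment, N m; "width": opening from 0.0 (shut) to 1.0 (fully open).
Only numpy, scipy, OpenCV 4.12 (cv2) and the standard library are available. Lean on these libraries where they do the work, as an engineer would, in place of code of your own. Each camera call takes 0.05 s, during which the arm holds its last target. There are 200 camera calls.

## Task

Get the solder-wire station ready for the next job: slide the orange spool straight up off its spindle and set it down upright in the blue tray without dropping it. Then turn the reset knob of the length counter anticlockwise (seen from above) all the way back to its zero stop, so the yellow pointer lies on the red mark, and let go. Leave the phone, the tape roll, the bottle and the jar where they are.

Things in the scene. Friction and masses are not known exactly. Their poses are not given: they have to be found in the camera images.
- spool: wire spool: two orange flanges 60 mm in diameter and 7 mm thick, with silvery wire of 56 mm diameter between them; 60 mm tall in all, open bore 22 mm, about 0.2 to 0.45 kg. It starts upright on the stand, the spindle through its bore. Origin: centre of its underside; z along its axis, up
- stand: spool stand, fixed to the bench: round blue foot 116 mm in diameter and 12 mm high, on it a black platen 68 mm in diameter whose top is 20 mm above the bench (the spool's underside rests there), and an upright steel spindle 14 mm in diameter whose tip is 90 mm above the bench, 10 mm above the spool's top. Origin: centre of the foot's underside, on the spindle's axis
- spindle_tip (a point): tip of the spindle, 90 mm above the bench
- tray: open blue tray, fixed to the bench: 150 x 150 mm, 32 mm high, walls and floor 4 mm thick, empty. Origin: centre of its underside; x and y along its sides
- counter: length counter, fixed to the bench: grey box 120 x 120 x 60 mm high with a white round dial (98 mm in diameter, top 66 mm above the bench) on its top and a knob on the dial's centre; a red zero mark on the dial's rim lies in the +x direction of the counter's frame. Origin: centre of the box's underside; the knob's axis is its z
- knob_grip (a point): point on the knob's vertical axis, 89 mm above the bench and 7 mm below the top of the knob's grip bar. The grip is a black bar 70 mm long, 16 mm wide, from 70 to 96 mm above the bench; this frame turns with it: x along the bar to the end with the yellow pointer stripe, z up. Pinch the bar across its width (along y)
- counter_knob (a joint): angle of the knob in rad: 0 at the zero stop, where the yellow pointer lies on the red mark; grows clockwise seen from above, up to 4.7. It stays where it is left; about 0.06 N m turns it
- phone: bystander: phone lying flat, 72 x 150 x 9 mm; origin: centre of its underside
- tape_roll: bystander: black tape roll lying flat, 100 mm outside and 76 mm inside diameter, 20 mm high; origin: centre of its underside
- solvent_bottle: bystander: blue bottle with steel cap, 60 mm in diameter, 125 mm tall; origin: centre of its underside
- flux_jar: bystander: amber jar with white cap, 52 mm in diameter, 45 mm tall; origin: centre of its underside
Mind the look-alikes: they are no part of the job. What is meant by the spool is not pink, purple or turquoise, and is the larger of those in its own colour.

How it is judged:
By the outcome, as a careful person would: the job done as asked, in the order asked, and still so for the second after the job is handed in, with the robot touching nothing.
It also fails if it takes over 67 s, if anything falls off the work surface, if the arm or the gripper's body presses on something with over 40 N, if the wrist force passes 120 N, or if a joint passes its speed limit or range.

## Working session

There is one attempt and no reset: what is moved stays moved. The work goes in short steps, Python scripts to look and compute and a tool call to move; the robot and the scene stay as the last step left them, time stands still between calls to the robot, and variables do not carry over. Pictures are saved under pics/ and viewed, about 8 in all and at most 12, crops included, and the job is handed in when it is done.

Besides the shell and the picture viewer there is one more tool, called after "Request:" by a JSON object that holds its "fn" and its "kwargs". play_rows: Moves the arm, as the interface text tells. Shifts and turns lie within -1 to 1; 1 stands for 1000 mm of shift or 2 pi rad of turn. Its arguments: {"type":"object","properties":{"motion":{"type":"array","items":{"type":"array","items":{"type":"number"}}},"squeeze":{"type":"number"}},"required":["motion"]}

```bash
mkdir -p pics
cat > h.py <<'E'
import numpy as np, cv2
from workcell import *
def save(n,f):
    ci=camera_info(n); im=read_camera(n); cv2.imwrite('pics/'+f,im[:,:,::-1]); return im,ci
def ray(ci,u,v,z):
    K=np.array(ci['intrinsics']);T=np.array(ci['pose'])
    d=T[:3,:3]@np.linalg.solve(K,[u,v,1.]);o=T[:3,3]
    return o+d*(z-o[2])/d[2]
def proj(ci,p):
    K=np.array(ci['intrinsics']);T=np.array(ci['pose'])
    c=T[:3,:3].T@(np.array(p)-T[:3,3]);c=K@c;return c[:2]/c[2]
E
python3 - <<'E'
from h import *
np.set_printoptions(precision=3,suppress=True)
s=read_state();print(s)
ims=[]
for n in ('top','side'):
    im,ci=save(n,n+'0.png');print(n,ci);np.save(n+'0.npy',im);ims.append(im)
E
```

```text
{'time': 0.0, 'q': array([ 1.112,  0.265,  1.605,  0.   ,  1.274, -0.037]), 'joint_vel': array([-0.001,  0.   , -0.001, -0.001, -0.001, -0.001]), 'joint_torque': array([ -0.001, -51.511, -36.732,  -0.   ,   0.013,  -0.   ]), 'tool_pos': array([0.276, 0.615, 0.23 ]), 'tcp_rot': array([-0.658, -3.071,  0.003]), 'wrist_force': array([-0.816,  0.358, -0.659]), 'torque': array([0.002, 0.013, 0.019]), 'width': 0.999048856149426}
top {'intrinsics': array([[519.186,   0.   , 285.508],
       [  0.   , 519.186, 208.88 ],
       [  0.   ,   0.   ,   1.   ]]), 'pose': array([[ 0.007, -0.997,  0.073,  0.495],
       [-1.   , -0.008, -0.009,  0.064],
       [ 0.009, -0.073, -0.997,  1.199],
       [ 0.   ,  0.   ,  0.   ,  1.   ]])}
side {'intrinsics': array([[403.544,   0.   , 278.527],
       [  0.   , 403.544, 213.762],
       [  0.   ,   0.   ,   1.   ]]), 'pose': array([[-0.975, -0.152,  0.163,  0.411],
       [-0.222,  0.619, -0.753,  0.706],
       [ 0.013, -0.771, -0.637,  0.637],
       [ 0.   ,  0.   ,  0.   ,  1.   ]])}
```

View pics/top0.png

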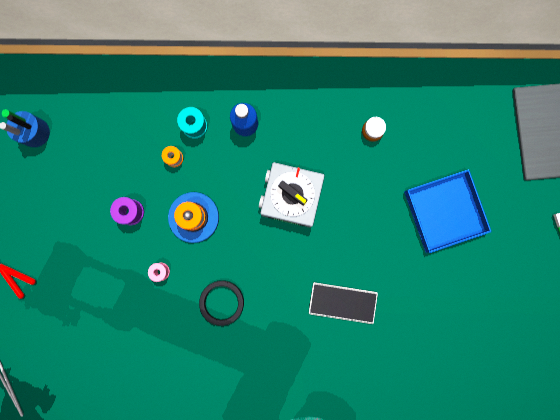

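View pics/side0.png

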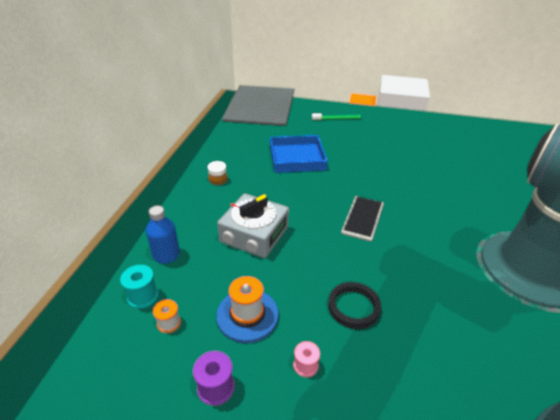

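The top view shows the orange spool on its stand at about (188,216) and the counter at (293,195), with the red mark at (297,173) and the yellow pointer at (302,199). The tray is at (447,212). The side view agrees with this.

```bash
cat > m.py <<'E'
from h import *
np.set_printoptions(precision=4,suppress=True)
im=np.load('top0.npy');ci=camera_info('top');hsv=cv2.cvtColor(im,cv2.COLOR_RGB2HSV)
def blobs(h0,h1,box,s=120,v=60,lo=15):
    m=cv2.inRange(hsv,(h0,s,v),(h1,255,255));M=np.zeros_like(m);x0,y0,x1,y1=box;M[y0:y1,x0:x1]=m[y0:y1,x0:x1]
    return sorted([c for c in cv2.findContours(M,0,1)[0] if len(c)>=4],key=cv2.contourArea)[-1]
c=blobs(8,22,(165,190,225,250));(u,v),r=cv2.minEnclosingCircle(c);e=cv2.fitEllipse(c)
print('spool',ray(ci,*e[0],.08),e)
c=blobs(100,125,(160,185,225,250));e=cv2.fitEllipse(cv2.convexHull(c));print('foot',ray(ci,*e[0],.006),e)
c=blobs(100,125,(395,160,500,260));h=cv2.convexHull(c)
q=cv2.boxPoints(cv2.minAreaRect(c));P=np.array([ray(ci,*p,.032)[:2] for p in q]);print('tray',q,P,P.mean(0),np.linalg.norm(np.diff(P,axis=0),axis=1))
c=blobs(24,34,(265,165,325,225));M=cv2.moments(c);Y=ray(ci,M['m10']/M['m00'],M['m01']/M['m00'],.096);print('yellow',Y,c.reshape(-1,2).tolist())
m=cv2.inRange(hsv,(0,120,80),(5,255,255));m[:160]=0;m[185:]=0;m[:,:285]=0;m[:,310:]=0
ys,xs=np.nonzero(m);R=ray(ci,xs.mean(),ys.mean(),.066);print('red',R,len(xs))
# white dial + black bar
m=cv2.inRange(hsv,(0,0,225),(180,40,255));m[:165]=0;m[225:]=0;m[:,:268]=0;m[:,320:]=0
c=max(cv2.findContours(m,0,1)[0],key=cv2.contourArea);e=cv2.fitEllipse(cv2.convexHull(c));print('dial',e,ray(ci,*e[0],.066))
m=(im.max(2)<60).astype(np.uint8);m[:172]=0;m[216:]=0;m[:,:270]=0;m[:,315:]=0
ys,xs=np.nonzero(m);print('black',ray(ci,xs.mean(),ys.mean(),.09),len(xs))
cv2.imwrite('pics/crop1.png',cv2.resize(im[160:240,160:330,::-1],None,fx=4,fy=4,interpolation=cv2.INTER_CUBIC))
E
python3 m.py
```

```text
spool [0.5609 0.2606 0.08  ] ((189.5839080810547, 215.8223876953125), (27.457107543945312, 31.060422897338867), 106.12659454345703)
foot [0.5624 0.2659 0.006 ] ((192.9219207763672, 217.05514526367188), (50.07243347167969, 50.56399154663086), 45.78172302246094)
tray [[403.458  190.5858]
 [469.4442 167.962 ]
 [491.2352 231.5193]
 [425.2491 254.1432]] [[ 0.6246 -0.2132]
 [ 0.6776 -0.3641]
 [ 0.5335 -0.4107]
 [ 0.4816 -0.2609]] [ 0.5793 -0.3122] [0.1599 0.1515 0.1585]
yellow [0.5993 0.0226 0.096 ] [[296, 194], [295, 195], [295, 196], [296, 197], [297, 198], [298, 199], [299, 199], [300, 200], [301, 201], [302, 202], [303, 202], [304, 203], [304, 204], [305, 203], [305, 202], [305, 201], [305, 200], [305, 199], [304, 199], [303, 198], [302, 197], [301, 196], [300, 196], [299, 195], [298, 194], [297, 194]]
red [0.661  0.0283 0.066 ] 22
dial ((292.58050537109375, 194.2998504638672), (61.12944030761719, 64.65748596191406), 141.46322631835938) [0.6107 0.0386 0.066 ]
black [0.6044 0.0444 0.09  ] 108
```

View pics/crop1.png

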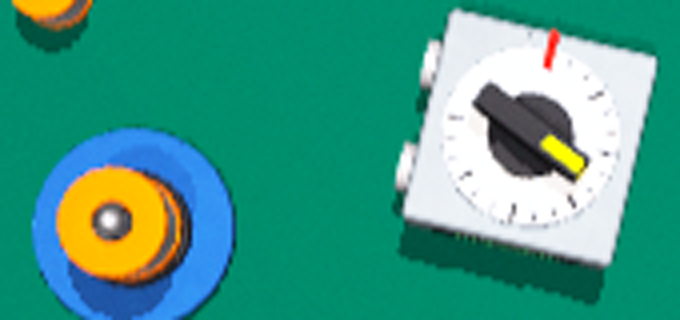

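Request:
{"fn": "play_rows", "kwargs": {"motion": [[-0.05,-0.025,0,0,85],[-0.05,-0.025,0,0,85],[-0.05,-0.025,0,0,85],[-0.05,-0.025,0,0,85],[-0.05,-0.025,0,0,85]], "squeeze": 50}}

```text
time: 0.72
tool_pos: [0.4539, 0.3978, 0.2308]
tcp_rot: [-0.657, -3.072, 0.001]
wrist_force: [0.3, 0.8, 0.6]
width: 0.996
```

Request:
{"fn": "play_rows", "kwargs": {"motion": [[-0.05,-0.025,0,0,85],[-0.05,-0.025,0,0,85],[-0.05,-0.025,0,0,85],[-0.005,-0.003,0,0,85],[0,0,0,0,85]]}}

```text
time: 1.35
tool_pos: [0.5625, 0.2644, 0.2307]
tcp_rot: [-0.66, -3.07, 0.0]
wrist_force: [-0.8, 0.0, -0.1]
width: 0.991
```

```bash
cat > st.py <<'E'
from h import *
from scipy.spatial.transform import Rotation as Ro
np.set_printoptions(precision=4,suppress=True)
def goto(p,yaw_y=None):
    s=read_state();R=Ro.from_rotvec(s['tcp_rot']).as_matrix()
    print('t',round(s['time'],2),'pos',s['tool_pos'],'q',s['q'],'F',s['wrist_force'],'w',round(s['width']*85.4,1),'yawy',np.degrees(np.arctan2(R[1,1],R[0,1])),'tilt',R[:,2])
    if p is not None: print('tool shift to',p,':',R.T@(np.array(p)-s['tool_pos']))
E
python3 - <<'E'
from st import *
im,ci=save('wrist','w1.png');print(np.array(ci['pose']))
t=camera_info('top')
print('tip top',ray(t,187.75,215.25,.09));print('w proj',proj(ci,[.562,.264,.09]),proj(ci,[.562,.264,.08]))
goto([.562,.264,.1])
E
```

```text
[[ 0.4109  0.8656  0.2862  0.4889]
 [ 0.9117 -0.3902 -0.1289  0.2968]
 [ 0.      0.3139 -0.9495  0.3732]
 [ 0.      0.      0.      1.    ]]
tip top [0.5615 0.2628 0.09  ]
w proj [279.9583 198.1321] [279.9547 195.3774]
t 1.4 pos [0.5621 0.2652 0.2308] q [ 0.4004  0.1648  1.7241  0.0007  1.2538 -0.7487] F [-0.0766 -0.6598 -0.0598] w 84.6 yawy 65.82535938186155 tilt [-0.0013  0.0002 -1.    ]
tool shift to [0.562, 0.264, 0.1] : [-0.0006 -0.0011  0.1308]
```

View pics/w1.png

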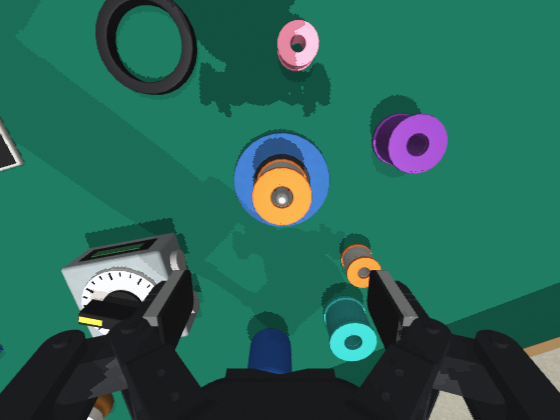

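The wrist view has the spindle tip at (282,199). My prediction was (280,198), so the position agrees to about 1 mm and I can descend.

Request:
{"fn": "play_rows", "kwargs": {"motion": [[0,0,0.05,0,85],[0,0,0.05,0,85],[0,0,0.05,0,85],[0,0,0.03,0,85],[0,0,0,0,85]]}}

```text
time: 2.02
tool_pos: [0.5588, 0.2652, 0.0479]
tcp_rot: [-0.653, -3.067, 0.006]
wrist_force: [-0.3, -0.6, 0.6]
width: 0.999
```

Request:
{"fn": "play_rows", "kwargs": {"motion": [[0,0,0.012,0,85],[0,0,0.012,0,85],[0,0,0,0,85]]}}

```text
time: 2.4
tool_pos: [0.5623, 0.2648, 0.0269]
tcp_rot: [-0.657, -3.071, 0.001]
wrist_force: [-0.2, 0.6, 0.0]
width: 0.997
```

Run:
```python
from st import *
im,ci=save('wrist','w2.png');goto([.562,.264,.027])
im,ci=save('side','s2.png')
cv2.imwrite('pics/c2.png',np.hstack([cv2.resize(cv2.imread('pics/w2.png'),(400,300)),cv2.resize(cv2.imread('pics/s2.png')[230:380,150:350],(400,300))]))
```

```text
t 2.45 pos [0.5627 0.2648 0.0273] q [ 0.3998  0.3612  1.8865  0.      0.8941 -0.7492] F [-0.0566  0.2007 -0.1824] w 84.8 yawy 65.83202840640406 tilt [-0.0002 -0.     -1.    ]
tool shift to [0.562, 0.264, 0.027] : [ 0.0003 -0.001   0.0003]
```

View pics/c2.png

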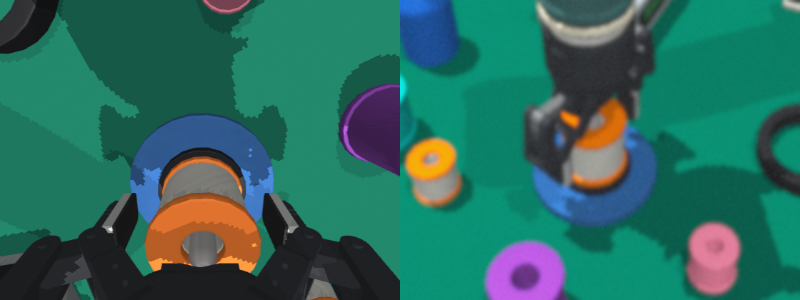

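The fingers straddle the spool evenly, with the spool centred at about 202 and the fingers at about 203 px. I'll close them.

Request:
{"fn": "play_rows", "kwargs": {"motion": [[0,0,0,0,62],[0,0,0,0,50],[0,0,0,0,50],[0,0,0,0,50],[0,0,0,0,50]], "squeeze": 60}}

```text
time: 3.12
tool_pos: [0.5637, 0.2656, 0.0284]
tcp_rot: [0.658, 3.07, 0.003]
wrist_force: [-0.0, 2.6, 5.6]
width: 0.648
```

Request:
{"fn": "play_rows", "kwargs": {"motion": [[0,0,0,0,50],[0,0,-0.01,0,50],[0,0,-0.01,0,50],[0,0,-0.01,0,50],[0,0,0,0,50]]}}

```text
time: 3.75
tool_pos: [0.5636, 0.265, 0.0585]
tcp_rot: [0.657, 3.07, 0.002]
wrist_force: [0.0, 0.3, -4.4]
width: 0.645
```

Run:
```python
from st import *
im,ci=save('wrist','w3.png');goto(None)
im,ci=save('side','s3.png')
cv2.imwrite('pics/c3.png',np.hstack([cv2.resize(cv2.imread('pics/w3.png'),(400,300)),cv2.resize(cv2.imread('pics/s3.png')[230:380,150:350],(400,300))]))
```

```text
t 3.8 pos [0.5631 0.2649 0.0579] q [ 0.3997  0.3231  1.8711 -0.0001  0.9463 -0.7492] F [ 0.8842 -0.6923 -4.5145] w 55.1 yawy 65.82909975331695 tilt [ 0.0011  0.0003 -1.    ]
```

View pics/c3.png

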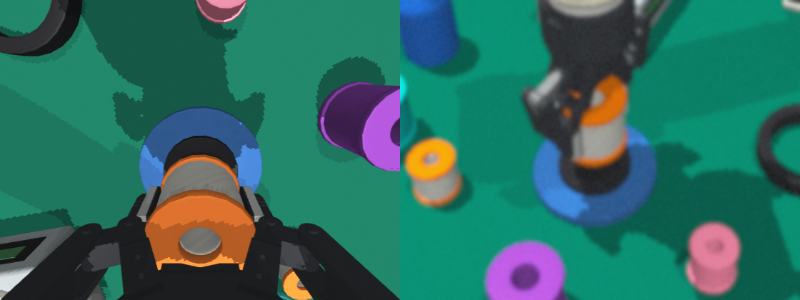

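The spool is 30 mm up and held by the wire at 55 mm opening; the load reads about 4.5 N. I'll raise it clear of the spindle and carry it to the tray.

Request:
{"fn": "play_rows", "kwargs": {"motion": [[0,0,-0.02,0,50],[0,0,-0.03,0,50],[0,0,-0.03,0,50],[0,0,-0.03,0,50],[0,0,-0.01,0,50]]}}

```text
time: 4.47
tool_pos: [0.5644, 0.2656, 0.1811]
tcp_rot: [0.657, 3.068, 0.005]
wrist_force: [0.3, 0.5, -3.6]
width: 0.647
```

Request:
{"fn": "play_rows", "kwargs": {"motion": [[-0.01,-0.02,0,0,50],[-0.02,-0.04,0,0,50],[-0.02,-0.04,0,0,50],[-0.02,-0.04,0,0,50],[-0.02,-0.04,0,0,50]]}}

```text
time: 5.1
tool_pos: [0.5695, 0.0612, 0.1754]
tcp_rot: [-0.657, -3.069, 0.002]
wrist_force: [0.0, 0.3, -4.4]
width: 0.646
```

Request:
{"fn": "play_rows", "kwargs": {"motion": [[-0.02,-0.04,0,0,50],[-0.02,-0.04,0,0,50],[-0.02,-0.04,0,0,50],[-0.02,-0.04,0,0,50],[-0.02,-0.04,0,0,50]]}}

```text
time: 5.72
tool_pos: [0.5784, -0.1618, 0.1754]
tcp_rot: [-0.658, -3.068, 0.0]
wrist_force: [1.4, -0.7, -4.7]
width: 0.646
```

Request:
{"fn": "play_rows", "kwargs": {"motion": [[-0.02,-0.04,0,0,50],[-0.02,-0.04,0,0,50],[-0.01,-0.03,0,0,50],[-0.01,-0.02,0,0,50],[0,0,0,0,50]]}}

```text
time: 6.35
tool_pos: [0.581, -0.3044, 0.1761]
tcp_rot: [-0.661, -3.069, -0.001]
wrist_force: [-1.6, 1.3, -4.3]
width: 0.647
```

Run:
```python
from st import *
im,ci=save('wrist','w4.png');goto([.579,-.312,.1])
for z in(.032,): print(proj(ci,[.579,-.312,z]))
im2,_=save('side','s4.png')
cv2.imwrite('pics/c4.png',np.hstack([cv2.resize(cv2.imread('pics/w4.png'),(400,300)),cv2.resize(cv2.imread('pics/s4.png')[60:210,200:400],(400,300))]))
```

```text
t 6.4 pos [ 0.5812 -0.3031  0.1762] q [-0.5189  0.2664  1.7045  0.0005  1.1728 -1.6667] F [ 0.2326 -0.0721 -4.2452] w 55.6 yawy 65.74989295108918 tilt [-0.0015  0.0015 -1.    ]
tool shift to [0.579, -0.312, 0.1] : [-0.0018 -0.0091  0.0762]
[272.515  198.8646]
```

View pics/c4.png

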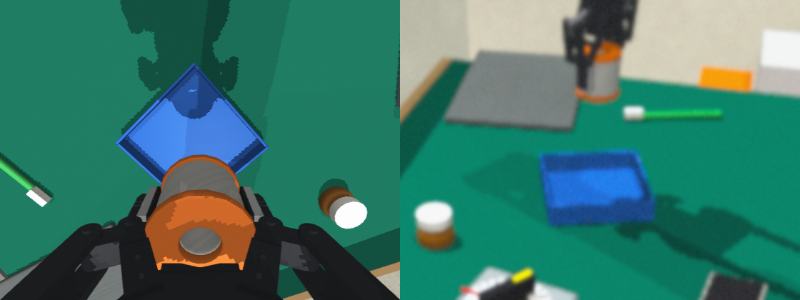

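The wrist view puts the tray rim's left and right corners at about (164,200) and (374,207). The centre from those is within about 2 mm of my estimate. I'll correct and lower the spool.

Request:
{"fn": "play_rows", "kwargs": {"motion": [[-0.002,-0.01,0.02,0,50],[0,0,0.04,0,50],[0,0,0.04,0,50],[0,0,0.04,0,50],[0,0,0.01,0,50]]}}

```text
time: 7.08
tool_pos: [0.5761, -0.3101, 0.0222]
tcp_rot: [-0.654, -3.064, -0.004]
wrist_force: [-0.7, 0.8, -4.1]
width: 0.647
```

Request:
{"fn": "play_rows", "kwargs": {"motion": [[0,0,0.005,0,50],[0,0,0.004,0,50],[0,0,0.002,0,50],[0,0,0,0,50]]}}

```text
time: 7.58
tool_pos: [0.5804, -0.3132, 0.0173]
tcp_rot: [0.657, 3.07, -0.001]
wrist_force: [0.2, 0.2, -4.6]
width: 0.648
```

Request:
{"fn": "play_rows", "kwargs": {"motion": [[0,0,0.002,0,50],[0,0,0,0,50]]}}

```text
time: 7.82
tool_pos: [0.5797, -0.3128, 0.0143]
tcp_rot: [-0.658, -3.072, 0.0]
wrist_force: [-0.2, 0.4, -4.7]
width: 0.646
```

Run:
```python
from st import *
goto([.579,-.313,.012])
```

```text
t 7.83 pos [ 0.5797 -0.3128  0.0143] q [-0.5326  0.436   1.8074 -0.      0.8982 -1.6815] F [-0.217   0.3593 -4.7237] w 55.1 yawy 65.83195709233082 tilt [-0.0001 -0.     -1.    ]
tool shift to [0.579, -0.313, 0.012] : [ 0.0005 -0.0005  0.0023]
```

Request:
{"fn": "play_rows", "kwargs": {"motion": [[0,0,0.001,0,50],[0,0,0,0,50]]}}

```text
time: 8.07
tool_pos: [0.5797, -0.3127, 0.0131]
tcp_rot: [-0.658, -3.072, -0.0]
wrist_force: [0.4, 0.5, -5.1]
width: 0.649
```

Request:
{"fn": "play_rows", "kwargs": {"motion": [[0,0,0.001,0,50],[0,0,0,0,50]]}}

```text
time: 8.32
tool_pos: [0.5798, -0.3128, 0.0125]
tcp_rot: [0.658, 3.072, -0.0]
wrist_force: [0.4, 0.5, -3.1]
width: 0.649
```

Contact is starting: the force went from -4.7 to -3.1 N. One more millimetre, then release.

Request:
{"fn": "play_rows", "kwargs": {"motion": [[0,0,0.001,0,50],[0,0,0,0,50]]}}

```text
time: 8.57
tool_pos: [0.5799, -0.3129, 0.0124]
tcp_rot: [0.658, 3.072, -0.0]
wrist_force: [-4.2, 1.8, 5.3]
width: 0.648
```

Request:
{"fn": "play_rows", "kwargs": {"motion": [[0,0,0,0,58],[0,0,0,0,64],[0,0,0,0,70],[0,0,0,0,78],[0,0,0,0,78]]}}

```text
time: 9.2
tool_pos: [0.5797, -0.3128, 0.0112]
tcp_rot: [-0.658, -3.072, -0.0]
wrist_force: [0.4, 0.1, 0.1]
width: 0.913
```

Request:
{"fn": "play_rows", "kwargs": {"motion": [[0,0,-0.02,0,78],[0,0,-0.04,0,78],[0,0,-0.05,0,78],[0,0,-0.05,0,78],[0,0,0,0,78]]}}

```text
time: 9.82
tool_pos: [0.5837, -0.3151, 0.1799]
tcp_rot: [0.655, 3.059, -0.007]
wrist_force: [0.2, -0.4, 0.6]
width: 0.911
```

Run:
```python
from st import *
im,ci=save('wrist','w5.png');goto([.6107,.0386,.17])
im2,_=save('side','s5.png')
cv2.imwrite('pics/c5.png',np.hstack([cv2.resize(cv2.imread('pics/w5.png'),(400,300)),cv2.resize(cv2.imread('pics/s5.png')[60:210,200:400],(400,300))]))
# side-view knob: ends of the bar / dial
```

```text
t 9.88 pos [ 0.5819 -0.314   0.1764] q [-0.5325  0.2703  1.6992  0.      1.164  -1.6816] F [ 1.2889  0.1979 -0.8184] w 77.9 yawy 65.83302354443705 tilt [ 0.007  -0.0041 -1.    ]
tool shift to [0.6107, 0.0386, 0.17] : [0.1181 0.3335 0.0052]
```

View pics/c5.png

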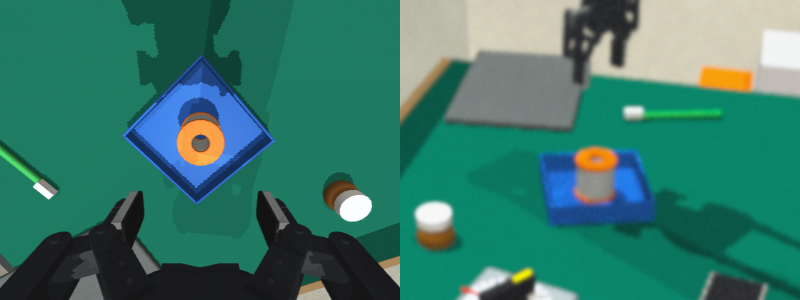

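The spool stands upright in the middle of the tray. Next is the counter.

Request:
{"fn": "play_rows", "kwargs": {"motion": [[0.015,0.042,-0.01,0,70],[0.015,0.042,-0.01,0,60],[0.015,0.042,-0.01,0,50],[0.015,0.042,0,0,50],[0.015,0.042,0,0,50]]}}

```text
time: 10.55
tool_pos: [0.596, -0.0888, 0.1995]
tcp_rot: [-0.657, -3.069, 0.0]
wrist_force: [-0.2, -0.1, 0.4]
width: 0.586
```

Request:
{"fn": "play_rows", "kwargs": {"motion": [[0.015,0.042,0,0,50],[0.015,0.042,0,0,50],[0.013,0.04,0,0,50],[0,0,0,0.028,50],[0,0,0,0.028,50]]}}

```text
time: 11.18
tool_pos: [0.6073, 0.0412, 0.199]
tcp_rot: [-1.19, -2.903, 0.003]
wrist_force: [0.2, -0.1, -0.1]
width: 0.585
```

Request:
{"fn": "play_rows", "kwargs": {"motion": [[0,0,0,0.028,50],[0,0,0,0.028,50],[0,0,0,0.028,50],[0,0,0,0.028,50],[0,0,0,0.028,50]]}}

```text
time: 11.8
tool_pos: [0.6073, 0.0402, 0.199]
tcp_rot: [-2.315, -2.119, 0.005]
wrist_force: [-0.7, -0.7, 0.2]
width: 0.585
```

Request:
{"fn": "play_rows", "kwargs": {"motion": [[0,0,0,0.028,50],[0,0,0,0.028,50],[0,0,0,0.029,50],[0,0,0,0,50],[0,0,0,0,50]]}}

```text
time: 12.42
tool_pos: [0.6081, 0.0402, 0.2002]
tcp_rot: [-2.788, -1.446, 0.003]
wrist_force: [-0.2, 0.1, 0.7]
width: 0.585
```

Run:
```python
from st import *
im,ci=save('wrist','w6.png');np.save('w6.npy',im);goto([.6107,.0386,.1])
print(proj(ci,[.6107,.0386,.066]),proj(ci,[.6107,.0386,.096]))
hsv=cv2.cvtColor(im,cv2.COLOR_RGB2HSV)
m=cv2.inRange(hsv,(24,120,100),(34,255,255));c=max(cv2.findContours(m,0,1)[0],key=cv2.contourArea)
r=cv2.minAreaRect(c);b=cv2.boxPoints(r);print('yellow',r,[ray(ci,*p,.096)[:2] for p in b])
m=cv2.inRange(hsv,(0,0,170),(180,40,255));c=max(cv2.findContours(m,0,1)[0],key=cv2.contourArea);e=cv2.fitEllipse(cv2.convexHull(c));print('white',e,ray(ci,*e[0],.066))
```

```text
t 12.47 pos [0.6084 0.0402 0.2005] q [0.0252 0.1635 1.7824 0.     1.197  0.6394] F [-0.0496 -0.6321  0.241 ] w 50.1 yawy -35.19217190704849 tilt [-0.0014 -0.     -1.    ]
tool shift to [0.6107, 0.0386, 0.1] : [0.0001 0.003  0.1005]
[282.8337 199.7142] [283.1082 209.6199]
yellow ((285.5, 230.5), (25.0, 9.0), 90.0) [array([0.6049, 0.0335]), array([0.6112, 0.0291]), array([0.598 , 0.0099]), array([0.5916, 0.0145])]
white ((288.0504150390625, 189.54859924316406), (151.5648956298828, 164.74691772460938), 76.23208618164062) [0.6203 0.0439 0.066 ]
```

View pics/w6.png

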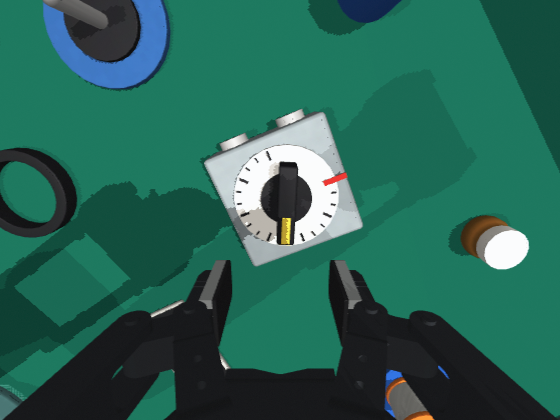

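In the wrist view the bar runs from about (288,161) to (286,244), so it is nearly vertical and lines up with the jaws. The red mark is at (336,179).

Run:
```python
from st import *
im=np.load('w6.npy');ci=camera_info('wrist')
c=ray(ci,286.7,203,.096);d=ray(ci,287,195.5,.066);r=ray(ci,336,179,.066)
a=ray(ci,288,163,.096);b=ray(ci,285.7,243,.096);print(c,d,r,'len',np.linalg.norm(a-b))
an=lambda v:np.degrees(np.arctan2(v[1],v[0]))
print('pointer',an(b-a),'red',an(r-d))
c2=(c[:2]+d[:2])/2;goto([*c2,.073])
```

```text
[0.6167 0.0416 0.096 ] [0.6165 0.0396 0.066 ] [0.6622 0.0266 0.066 ] len 0.0702723843700492
pointer -126.3676949356288 red -15.914301361514111
t 12.47 pos [0.6084 0.0402 0.2005] q [0.0252 0.1635 1.7824 0.     1.197  0.6394] F [-0.0496 -0.6321  0.241 ] w 50.1 yawy -35.19217190704849 tilt [-0.0014 -0.     -1.    ]
tool shift to [np.float64(0.6165977984468913), np.float64(0.04060839880955653), 0.073] : [0.0052 0.0066 0.1275]
```

The wrist and top estimates differ by about 6 mm in x, so I'll move closer and measure again.

Request:
{"fn": "play_rows", "kwargs": {"motion": [[0.004,0.005,0.02,0,50],[0,0,0.03,0,50],[0,0,0.02,0,50],[0,0,0,0,50],[0,0,0,0,50]]}}

```text
time: 13.1
tool_pos: [0.6158, 0.0406, 0.1317]
tcp_rot: [2.79, 1.443, 0.001]
wrist_force: [-0.9, 0.6, 0.0]
width: 0.587
```

Run:
```python
from st import *
t=camera_info('top');print('top bar',ray(t,293,193,.096),'dial',ray(t,292.6,194.4,.066))
im,ci=save('wrist','w7.png');np.save('w7.npy',im);goto([.6107,.0386,.073])
for p in ([.6107,.0386],[.6166,.0406]): print(proj(ci,[*p,.066]),proj(ci,[*p,.096]))
hsv=cv2.cvtColor(im,cv2.COLOR_RGB2HSV)
m=cv2.inRange(hsv,(24,120,100),(34,255,255));c=max(cv2.findContours(m,0,1)[0],key=cv2.contourArea)
print('yellow',cv2.boundingRect(c))
```

```text
top bar [0.6104 0.0384 0.096 ] dial [0.6105 0.0385 0.066 ]
t 13.15 pos [0.6162 0.0407 0.1324] q [0.0256 0.2337 1.8313 0.     1.0746 0.642 ] F [-0.4404 -0.2621  0.4865] w 49.9 yawy -35.31996184990855 tilt [ 0.002   0.0001 -1.    ]
tool shift to [0.6107, 0.0386, 0.073] : [-0.005  -0.0034  0.0594]
[275.1091 232.2473] [274.4542 250.0221]
[280.1162 225.7925] [280.1905 242.7652]
yellow (272, 260, 12, 34)
```

View pics/w7.png

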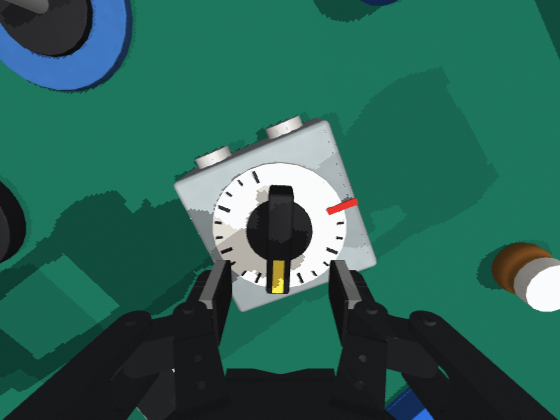

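Run:
```python
from st import *
s=camera_info('side')
for p in ([.6107,.0386],[.6166,.0406]): print(proj(s,[*p,.066]),proj(s,[*p,.096]))
im=np.load('side0.npy');hsv=cv2.cvtColor(im,cv2.COLOR_RGB2HSV)
m=cv2.inRange(hsv,(0,0,215),(180,30,255));m[:190]=0;m[240:]=0;m[:,:220]=0;m[:,290:]=0
ys,xs=np.nonzero(m);print(xs.min(),xs.max(),ys.min(),ys.max())
c=max(cv2.findContours(m,0,1)[0],key=cv2.contourArea);print(cv2.fitEllipse(cv2.convexHull(c)))
```

```text
[254.295  212.2537] [253.9523 201.6248]
[251.4992 212.4065] [251.0956 201.7744]
231 276 198 228
((253.40866088867188, 212.73553466796875), (28.429798126220703, 45.46407699584961), 86.48619079589844)
```

The side camera falls between the two, at x≈0.6126. The bar sits laterally centred between the pads, at 280 against 280.5 px. I'll use a compromise along the bar and descend.

Request:
{"fn": "play_rows", "kwargs": {"motion": [[-0.0025,-0.001,0.02,0.003,50],[0,0,0.02,0,50],[0,0,0.015,0,40],[0,0,0.004,0,40],[0,0,0,0,40]]}}

```text
time: 13.78
tool_pos: [0.6127, 0.0392, 0.0716]
tcp_rot: [-2.804, -1.416, 0.001]
wrist_force: [-0.4, -0.4, -1.0]
width: 0.469
```

Run:
```python
from st import *
im,ci=save('wrist','w8.png');goto(None)
print(proj(ci,[.6142,.0395,.096]),proj(ci,[.6142,.0395,.066]))
```

```text
t 13.82 pos [0.6133 0.0392 0.0724] q [ 0.0233  0.2934  1.8795 -0.      0.9684  0.6587] F [-0.3994  0.3092 -0.2294] w 40.3 yawy -36.4051724876624 tilt [ 0.0003 -0.     -1.    ]
[281.0021 296.6203] [280.8396 264.4527]
```

View pics/w8.png

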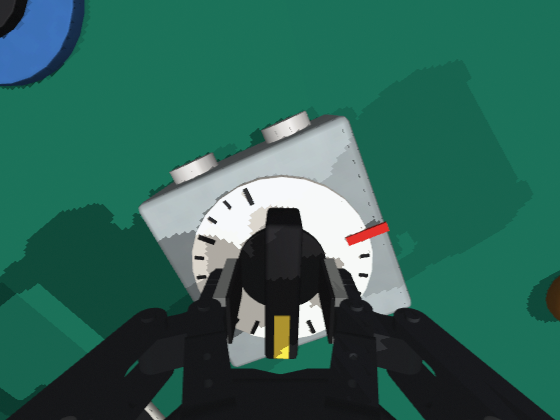

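The bar at 266–302 px is centred between the pads at 241–326 px. I'll close on it gently and turn anticlockwise.

Request:
{"fn": "play_rows", "kwargs": {"motion": [[0.001,0,0,0,25],[0,0,0,0,12],[0,0,0,0,12],[0,0,0,0,12],[0,0,0,0,12]], "squeeze": 30}}

```text
time: 14.45
tool_pos: [0.6146, 0.04, 0.0733]
tcp_rot: [2.803, 1.416, 0.003]
wrist_force: [0.7, -0.3, 5.0]
width: 0.18
```

Request:
{"fn": "play_rows", "kwargs": {"motion": [[0,0,0,-0.01,12],[0,0,0,-0.02,12],[0,0,0,-0.02,12],[0,0,0,0,12]]}}

```text
time: 14.95
tool_pos: [0.6143, 0.0401, 0.0733]
tcp_rot: [2.547, 1.838, 0.002]
wrist_force: [-0.0, 0.1, 6.4]
width: 0.183
```

Run:
```python
from st import *
goto(None);print(read_state()['torque'])
```

```text
t 14.95 pos [0.6143 0.0401 0.0733] q [0.0247 0.2935 1.8775 0.0002 0.969  0.3447] F [-0.0229  0.1003  6.4381] w 15.6 yawy -18.347151479421505 tilt [ 0.0016  0.0002 -1.    ]
[ 0.0227 -0.0431  0.0873]
```

Request:
{"fn": "play_rows", "kwargs": {"motion": [[0,0,-0.0005,-0.028,12],[0,0,0,-0.028,12],[0,0,0,-0.028,12],[0,0,0,-0.028,12],[0,0,0,0,12]]}}

```text
time: 15.58
tool_pos: [0.6137, 0.0401, 0.0733]
tcp_rot: [1.761, 2.602, 0.0]
wrist_force: [0.6, 1.1, 5.3]
width: 0.181
```

Request:
{"fn": "play_rows", "kwargs": {"motion": [[0,0,0,-0.028,12],[0,0,0,-0.028,12],[0,0,0,-0.028,12],[0,0,0,-0.022,12],[0,0,0,0,12]]}}

```text
time: 16.2
tool_pos: [0.6133, 0.0398, 0.0733]
tcp_rot: [-0.815, -3.034, 0.001]
wrist_force: [-1.1, -1.1, 5.7]
width: 0.18
```

Run:
```python
from st import *
goto(None);print(read_state()['torque'])
```

```text
t 16.2 pos [0.6133 0.0398 0.0733] q [ 0.0244  0.293   1.8781 -0.0004  0.9711 -1.0215] F [-1.0835 -1.1477  5.7474] w 15.4 yawy 59.94142855031914 tilt [-0.0006 -0.0004 -1.    ]
[-0.1301  0.2584  0.0274]
```

Request:
{"fn": "play_rows", "kwargs": {"motion": [[0,0,0,-0.015,12],[0,0,0,-0.01,12],[0,0,0,0,12]]}}

```text
time: 16.58
tool_pos: [0.6132, 0.0396, 0.0733]
tcp_rot: [-0.575, -3.088, 0.001]
wrist_force: [-1.4, -0.4, 6.5]
width: 0.176
```

Run:
```python
from st import *
goto(None);print(read_state()['torque'])
```

```text
t 16.57 pos [0.6132 0.0396 0.0733] q [ 0.0243  0.293   1.8782 -0.0007  0.9713 -1.178 ] F [-1.4082 -0.3717  6.549 ] w 15.0 yawy 68.90762013054902 tilt [-0.0008 -0.0006 -1.    ]
[-0.1692  0.2709  0.0436]
```

Request:
{"fn": "play_rows", "kwargs": {"motion": [[0,0,0,-0.01,12],[0,0,0,0,12]]}}

```text
time: 16.82
tool_pos: [0.6132, 0.0395, 0.0732]
tcp_rot: [-0.478, -3.104, 0.001]
wrist_force: [-2.2, -1.1, 8.4]
width: 0.18
```

Run:
```python
from st import *
goto(None);print(read_state()['torque'])
```

```text
t 16.82 pos [0.6132 0.0395 0.0732] q [ 0.0242  0.293   1.8782 -0.0008  0.9713 -1.2408] F [-2.1549 -1.1295  8.3612] w 15.3 yawy 72.50995871074471 tilt [-0.0009 -0.0007 -1.    ]
[-0.1805  0.2986  0.0453]
```

Request:
{"fn": "play_rows", "kwargs": {"motion": [[0,0,-0.001,-0.008,12],[0,0,0,0,12]]}}

```text
time: 17.08
tool_pos: [0.6132, 0.0395, 0.0733]
tcp_rot: [-0.399, -3.115, 0.001]
wrist_force: [1.1, -2.9, 0.8]
width: 0.178
```

Run:
```python
from st import *
goto(None);print(read_state()['torque'])
```

```text
t 17.07 pos [0.6132 0.0395 0.0733] q [ 0.0242  0.2929  1.8782 -0.0008  0.9713 -1.2912] F [ 1.0886 -2.9009  0.823 ] w 15.2 yawy 75.39542301615498 tilt [-0.0008 -0.0007 -1.    ]
[-0.2912 -0.1001  0.1101]
```

Request:
{"fn": "play_rows", "kwargs": {"motion": [[0,0,0,-0.008,12],[0,0,0,0,12]]}}

```text
time: 17.32
tool_pos: [0.6131, 0.0395, 0.0733]
tcp_rot: [-0.322, -3.124, 0.001]
wrist_force: [0.6, -4.0, -0.2]
width: 0.18
```

Run:
```python
from st import *
goto(None);print(read_state()['torque'])
im,ci=save('top','t9.png')
hsv=cv2.cvtColor(im,cv2.COLOR_RGB2HSV)
m=cv2.inRange(hsv,(24,120,100),(34,255,255));m[:165]=0;m[225:]=0;m[:,:265]=0;m[:,325:]=0;print(np.count_nonzero(m),np.argwhere(m).mean(0))
```

```text
t 17.32 pos [0.6131 0.0395 0.0733] q [ 0.0241  0.2929  1.8782 -0.0006  0.9715 -1.3411] F [ 0.6092 -4.0138 -0.2245] w 15.4 yawy 78.23489203821265 tilt [-0.001  -0.0005 -1.    ]
[-0.5355 -0.1848 -0.391 ]
0 [nan nan]<stdin>:5: RuntimeWarning: Mean of empty slice.
  ret = um.true_divide(
```

Moment about z jumped to -0.39 N m at yaw 78°, which means the stop. I'll give a small extra nudge, let go, rise and look.

Request:
{"fn": "play_rows", "kwargs": {"motion": [[0,0,0,-0.004,12],[0,0,0,0,12]]}}

```text
time: 17.62
tool_pos: [0.6132, 0.0395, 0.0734]
tcp_rot: [-0.28, -3.128, 0.001]
wrist_force: [1.0, -4.2, -1.5]
width: 0.18
```

Request:
{"fn": "play_rows", "kwargs": {"motion": [[0,0,0,0,25],[0,0,0,0,40],[0,0,0,0,45],[0,0,0,0,45]]}}

```text
time: 18.12
tool_pos: [0.6136, 0.0403, 0.0739]
tcp_rot: [0.277, 3.129, 0.0]
wrist_force: [0.5, 0.1, -0.8]
width: 0.527
```

Request:
{"fn": "play_rows", "kwargs": {"motion": [[0,0,-0.02,0,45],[0,0,-0.04,0,45],[0,0,-0.05,0,45],[0,0,-0.02,0,45],[0,0,0,0,45]]}}

```text
time: 18.75
tool_pos: [0.6151, 0.0401, 0.2068]
tcp_rot: [0.277, 3.124, 0.001]
wrist_force: [-0.6, -0.6, -1.0]
width: 0.528
```

Run:
```python
from st import *
goto(None)
w,ci=save('wrist','w10.png');t,_=save('top','t10.png')
cv2.imwrite('pics/c10.png',np.hstack([w[60:360,140:440,::-1],cv2.resize(t[150:300,160:360,::-1],(400,300))]))
```

```text
t 18.75 pos [0.6151 0.0401 0.2068] q [ 0.0246  0.1672  1.7663  0.      1.2029 -1.3695] F [-0.5926 -0.5614 -0.9834] w 45.1 yawy 79.87614390067661 tilt [ 0.0053  0.0002 -1.    ]
```

View pics/c10.png

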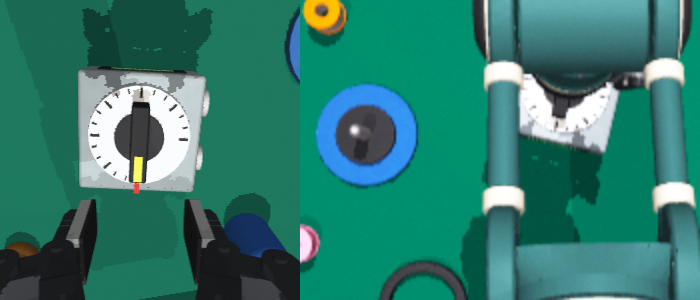

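Run:
```python
from st import *
im,ci=save('wrist','w11.png');hsv=cv2.cvtColor(im,cv2.COLOR_RGB2HSV)
def cen(lo,hi,box):
    m=cv2.inRange(hsv,lo,hi);x0,y0,x1,y1=box;ys,xs=np.nonzero(m[y0:y1,x0:x1]);return np.array([xs.mean()+x0,ys.mean()+y0]),len(xs)
B=(230,120,340,270)
y,n=cen((24,120,80),(34,255,255),B);r,k=cen((0,120,80),(6,255,255),B)
g=cv2.inRange(hsv,(0,0,0),(180,255,70));sub=g[150:255,240:320];
dk=[(v+150,np.nonzero(sub[v])[0].mean()+240,len(np.nonzero(sub[v])[0])) for v in range(0,30,3) if sub[v].any()]
print(y,n,r,k,dk)
Y=ray(ci,*y,.096);Rr=ray(ci,*r,.066)
far=[d for d in dk if 10<d[2]<25]
if far:
    F=ray(ci,far[0][1],far[0][0],.096);a=lambda v:np.degrees(np.arctan2(v[1],v[0]))
    print('bar dir',a(Y-F),'far->red',a(Rr-F))
```

```text
[278.312  234.3504] 234 [276.7547 253.3774] 53 [(153, np.float64(282.0), 1), (156, np.float64(282.0), 1), (159, np.float64(269.0), 4), (165, np.float64(246.0), 1), (168, np.float64(277.4736842105263), 19), (171, np.float64(282.8636363636364), 22), (174, np.float64(283.10526315789474), 19), (177, np.float64(281.5), 18)]
bar dir -9.558371461794726 far->red -10.865458219084084
```

Run:
```python
from st import *
im,_=save('side','s12.png');a=im[130:180,260:335].astype(int);b=cv2.imread('pics/s5.png')[130:180,260:335,::-1].astype(int)
hs=lambda x:cv2.inRange(cv2.cvtColor(x.astype(np.uint8),cv2.COLOR_RGB2HSV),(5,120,80),(22,255,255))
print(np.argwhere(hs(a)).mean(0),np.argwhere(hs(b)).mean(0),abs(a-b).mean())
finish_job()
```

```text
[10.7308 37.399 ] [10.7005 37.2367] 10.560711111111111
the job is handed in; nothing more can be done
```

The job is handed in: the orange spool stands upright in the blue tray, and the counter knob is back at its zero stop. The robot's clock read under 20 s of the 67 s allowed.

- **Spool:** I lifted it straight off the spindle, gripping it by the wire at about 55 mm. I lowered it until it touched the tray floor and then released it. Pictures right after showed it upright near the tray centre. A last side-camera check found its orange area within 0.2 px of where it was then.
- **Knob:** I turned it about 115° anticlockwise until the moment about its axis jumped to −0.39 N m at the stop, then let go. The last wrist picture shows the yellow pointer on the red mark. A scripted angle check gave 1.3° difference because one sampled pixel row was spoiled. With a clean row, worked out by hand, the two directions match.
- **Camera disagreement:** the top and wrist cameras placed the knob centre about 6 mm apart. I used a point in between after checking from close up, and sideways forces on the knob stayed below about 5 N.
- **Bystanders:** no unexpected contact forces appeared, but I did not re-measure the positions of the phone, tape roll, bottle and jar afterwards. The gripper finished open above the counter, touching nothing.

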